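Re-tension the cam clamp on a briar block

TASK

Of the two identical bench clamps, the one with a briar block under its strap is gripping too loosely. Flip that clamp's cam lever (the ball-ended lever at its side) all the way over to open, turn the winged adjusting nut on top clockwise, seen from above, until its wings lie in line with the strap, then flip the lever fully back to closed.

Things in the scene. Friction and masses are not known exactly. Their poses are not given: they have to be found in the camera images.
- clamp: Clamp with the briar block (red-brown, 56 x 68 x 45 mm) under its steel strap; its twin is empty. Bolted down; base 215 x 90 x 18 mm. Origin: underside centre of the base. x: along the strap (195 x 32 mm, top 76 mm up), from the block end (-x) to the heel end; z up. Nut axis: vertical at x = y = 0. Lever shaft: parallel to y at x = 0, 42 mm up; the lever swings in the plane y = -82 mm.
- cam_lever (a joint): Lever, rad. 0: closed, leaning 40 deg from upright to the block end (clamp -x). Grows as it goes up and over; 1.4: fully open, leaning 40 deg to the heel end; stops at both. Starts at 0 to 0.1. Rod 12 mm thick; stays where left; about 2 N at the ball moves it: push it with closed fingers or carry it by the ball. Opening lifts strap and nut 4 mm.
- cam_lever_ball (a point): Centre of the black ball, 26 mm diameter, at the end of the cam lever, 100 mm from the lever's shaft. It is 118 mm above the bench when the lever is fully closed or fully open and 142 mm at the top of its swing.
- tension_nut (a joint): Winged nut on the strap, vertical axis, rad. 0: wings in line with the strap (the aim); grows clockwise from above; starts at -1.2 to -0.7; stops at -1.35 and 0.4. Wings: one steel bar 60 mm long, 12 thick, 30 tall, 100 to 130 mm above the bench (lever closed; 4 higher open), pointing along clamp x turned by minus this value about z. Stiff (0.06 N m), stays where left.

How it is judged:
On the way, in this order (a step that is already met when the one before it is completed fails the run):
1. the cam lever of the clamp with the block is flipped open (value of joint cam_lever above 1.15 rad), for 0.2 s.
2. with the lever open, the nut's wings are turned into line with the strap (value of joint cam_lever above 1.15 rad and value of joint tension_nut between -0.22 and 0.22 rad), for 0.2 s.
At the end, for the whole second after the job is handed in: The cam lever of the clamp with the block is closed again (within 0.22 rad of its closed stop) and the nut's wings lie in line with its strap (within 0.22 rad) (value of joint each of cam_lever, tension_nut below 0.22 rad and value of joint tension_nut above -0.22 rad); the robot touches nothing.
It also fails if it takes over 58 s, if anything falls off the work surface, if the arm or the gripper's body presses on something with over 40 N, if the wrist force passes 120 N, or if a joint passes its speed limit or range.

ROBOT

A 7-joint arm with a two-finger parallel gripper is mounted at the origin on the work surface. World frame = base frame: x ahead of the robot, y to its left, z up, the work surface at z = 0. Lengths are in m, angles in rad, forces in N, time in s.
With the tool pointing down it reaches from about 0.425 to 0.95 m from the base axis. Payload 4.7 kg.
Tool frame: the origin (TCP) lies between the finger pads; the fingertips stand 25 mm ahead of it and the grasp point (between the pads) lies 6 mm ahead of it; z points along the fingers, y is the line along which they close (so a half turn about z gives the same grasp; the last joint's range is limited). The gripper opens to 85 mm and grips with 20 to 120 N. Pads are 22 mm wide; open, the fingers measure 114 mm over their backs; the gripper's body (76 mm by 85 mm) begins 54 mm behind the grasp point. The pads swing forward as they close: fully open they stand 13 mm farther back than shut.
Start: joints at [1.266, 0.469, -0.049, 1.532, 0.024, 1.141, -0.082], TCP at [0.184, -0.649, 0.256] pointing down, gripper open.
Joint ranges: [-2.59, 2.59], [-0.33, 1.99], [-1.39, 1.29], [0.1, 2.45], [-1.04, 4.18], [0.21, 1.99], [-2.66, 2.66]. Speed limits (rad/s): [2.57, 2.57, 3.14, 3.14, 3.14, 3.14, 3.14].

INTERFACE

Orientations are given as a 3x3 rotation matrix whose columns are the frame's x, y, z axes.
In Python, from rig import * gives the robot as it stands. Calls block until the motion is done:
- movep(position, orientation): joint-space move of the TCP to a pose.
- move_l(position, attitude=None, feed=0.15, until_force=None): straight line of the TCP; attitude=None keeps the orientation; feed is the mean speed in m/s. With until_force (N) it stops when the force on the tool has changed by that much, and returns True; else False.
- move_joints(angles): joint-space move.
- command_gripper(opening, newtons=None): finger opening in m; newtons is the grip in N (None keeps the last); returns when the fingers have stopped.
- sleep(seconds).
- inverse_kinematics(position, orientation): joint angles nearest the present ones, or None.
- sense(): the state.
- camera(name): name is "side" or "top" or "wrist"; returns (picture, depth): 420x560x3 uint8, red, green, blue; 420x560 float32, m along the optical axis (not along the pixel's ray), 0 where there is no reading.
- camera_params(name): a dict with "K" (3x3 intrinsics, pixels), "position" and "rotation" of the camera in the world; the wrist camera has in their place "tool_from_camera" (4x4, takes a point from camera to tool coordinates, whose origin is the TCP and whose axes are the flange's). Camera axes: x right, y down, z forward; pixel columns grow to the right and rows downward; lengths in m; the calibration is good to about 2 mm. A picture is of the moment at which its call begins: read the wrist's pose just before it. camera_params takes no time and is no camera call.
A pose or a line that the arm cannot do raises Unreachable and nothing moves.
- finish_job(): hands the job in; it is judged then, once.
The state is a dict: "time_s": time; "joint_pos": joint angles; "qd": joint speeds; "joint_efforts": joint torques, N m; "position": TCP position; "tcp_rot": TCP orientation; "wrist_force": force on the tool from outside, world axes, zero at the start; "ft_torque": the same for the moment, N m; "finger_gap": finger opening in m; "gripper_force": force on a finger pad.
Only numpy, scipy, OpenCV 4.12 (cv2) and the standard library are available. Lean on these libraries where they do the work, as an engineer would, in place of code of your own. Each camera call takes 0.05 s, during which the arm holds its last target. There are 200 camera calls.

## Working session

There is one attempt and no reset: what is moved stays moved. The work goes in short steps, each a Python script; the robot and the scene stay as the last script left them, time stands still between calls to the robot, and variables do not carry over. Pictures are saved under pics/ and viewed, at most 10 in all, crops included, and the job is handed in when it is done.

```bash
mkdir -p pics; python3 - <<'E'
from rig import *
import cv2,numpy as np
for n in ("top","side"):
    p,d=camera(n); cv2.imwrite(f"pics/{n}0.png",p[:,:,::-1]); np.savez(f"pics/{n}0.npz",p=p,d=d)
    print(n,camera_params(n),(d>0).mean())
print(sense()["time_s"])
E
```

```text
top {'K': array([[432.34168483,   0.        , 285.23539361],
       [  0.        , 432.34168483, 208.25957093],
       [  0.        ,   0.        ,   1.        ]]), 'position': array([ 0.35307483, -0.04757599,  0.91529215]), 'rotation': array([[-0.02502164, -0.98663755,  0.1609977 ],
       [-0.99961358,  0.02274255, -0.01598359],
       [ 0.01210851, -0.16133542, -0.98682535]])} 0.9957482993197279
side {'K': array([[439.72100413,   0.        , 279.63908544],
       [  0.        , 439.72100413, 215.48368903],
       [  0.        ,   0.        ,   1.        ]]), 'position': array([ 0.21158402, -0.41176654,  0.54608198]), 'rotation': array([[ 0.7822638 , -0.4441674 ,  0.43678216],
       [-0.62273752, -0.53937892,  0.5668054 ],
       [-0.01616539, -0.71539199, -0.69853631]])} 0.9961352040816327
0.1
```

View pics/top0.png

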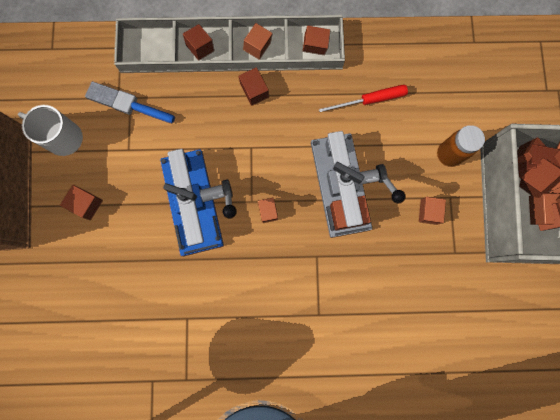

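View pics/side0.png

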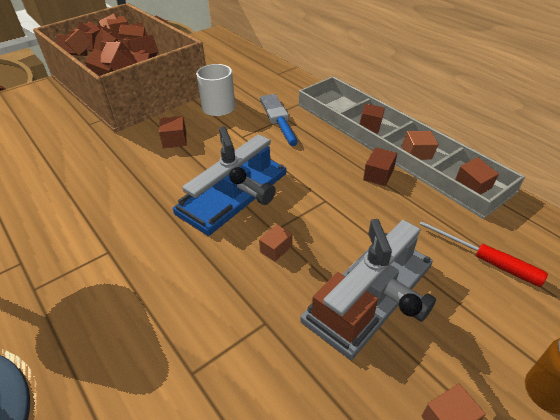

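The grey clamp at right (top image ~(345,185)) has the block. Its block end faces the robot, its ball is at ~(398,197) and its wings are at ~(348,173). The blue one at left is the empty twin.

```bash
cat > h.py <<'E'
import numpy as np,cv2
def cloud(d,K,R,t):
    v,u=np.mgrid[0:420,0:560]
    c=np.stack([(u-K[0,2])/K[0,0]*d,(v-K[1,2])/K[1,1]*d,d],-1)
    return c@R.T+t
E
python3 - <<'E'
from rig import *
from h import *
for n,box in (("top",(305,120,415,245)),("side",(295,210,445,365))):
    f=np.load(f"pics/{n}0.npz");c=camera_params(n);p=f["p"].astype(int);P=cloud(f["d"],c["K"],c["rotation"],c["position"])
    m=np.zeros((420,560),bool);m[box[1]:box[3],box[0]:box[2]]=1;m&=f["d"]>0
    hsv=cv2.cvtColor(f["p"],cv2.COLOR_RGB2HSV);grey=hsv[...,1]<60
    def rect(name,mm):
        q=P[mm];r=cv2.minAreaRect((q[:,:2]*1000).astype(np.float32));print(n,name,len(q),r,"med",np.median(q,0).round(4),q.min(0).round(3),q.max(0).round(3))
    z=P[...,2]
    print(n,"z hist",np.histogram(z[m&grey],bins=np.arange(-.01,.15,.01))[0])
    rect("strap",m&grey&(z>.068)&(z<.083)&(p.sum(-1)>330))
    rect("high",m&(z>.121)&(z<.138)&grey)
    rect("wing",m&(z>.103)&(z<.138)&grey)
    dark=m&(p.max(-1)<50)&(z>.085)&grey; rect("ball",dark)
    rect("base",m&grey&(z>.01)&(z<.024))
E
```

```text
top z hist [   1   26 1183  426   51   93  451   92 1265   65   34   83   48  212
  122]
top strap 1294 ((555.1798706054688, -214.61798095703125), (194.7191925048828, 98.84178161621094), 9.438972473144531) med [ 0.5322 -0.182   0.076 ] [ 0.452 -0.266  0.068] [ 0.648 -0.152  0.083]
top high 329 ((531.7344970703125, -219.15460205078125), (141.75234985351562, 21.572315216064453), 58.824485778808594) med [ 0.5416 -0.1938  0.1295] [ 0.489 -0.281  0.121] [ 0.568 -0.155  0.136]
top wing 434 ((533.3862915039062, -220.06219482421875), (141.6564178466797, 28.84294891357422), 60.38050079345703) med [ 0.5416 -0.1908  0.1286] [ 0.489 -0.281  0.103] [ 0.568 -0.155  0.136]
top ball 164 ((528.8250732421875, -218.49789428710938), (139.81114196777344, 21.707019805908203), 61.43903732299805) med [ 0.5048 -0.2638  0.1256] [ 0.489 -0.281  0.09 ] [ 0.559 -0.155  0.136]
top base 1437 ((549.6914672851562, -181.44093322753906), (214.4223175048828, 89.33206939697266), 9.320176124572754) med [ 0.5829 -0.1532  0.0184] [ 0.438 -0.241  0.01 ] [ 0.661 -0.121  0.024]
side z hist [   1  241 1849  609  145  291  857 
[... 291 characters left out ...]
3.7409210205078, 23.72417640686035), 64.17919921875) med [ 0.5368 -0.206   0.1287] [ 0.489 -0.287  0.121] [ 0.569 -0.158  0.133]
side wing 929 ((527.6326904296875, -220.76502990722656), (143.7409210205078, 23.72417640686035), 64.17919921875) med [ 0.5378 -0.2034  0.1273] [ 0.489 -0.287  0.103] [ 0.569 -0.158  0.133]
side ball 475 ((520.9362182617188, -227.7218475341797), (125.1776351928711, 23.51474380493164), 67.54560089111328) med [ 0.5039 -0.2702  0.1245] [ 0.489 -0.287  0.085] [ 0.551 -0.172  0.133]
side base 2068 ((584.7649536132812, -178.53973388671875), (283.1687927246094, 89.6023178100586), 9.359134674072266) med [ 0.5463 -0.2096  0.0176] [ 0.439 -0.244  0.01 ] [ 0.727 -0.129  0.024]
```

```bash
cat >> h.py <<'E'
TH=np.deg2rad(9.4); O=np.array([.5505,-.1825,0])
RZ=np.array([[np.cos(TH),-np.sin(TH),0],[np.sin(TH),np.cos(TH),0],[0,0,1]])
def W(p): return O+RZ@np.array(p,float)      # clamp -> world
def down(a):  # tool down, closing line at world angle a
    y=np.array([np.cos(a),np.sin(a),0]);z=np.array([0,0,-1.]);return np.column_stack([np.cross(y,z),y,z])
def ball(q): return np.array([.1*np.sin(q-np.deg2rad(40)),-.082,.042+.1*np.cos(q-np.deg2rad(40))])
def measure(P,p,ok):
    "wing angle/centre and ball centre, in clamp coordinates"
    C=(P-O)@RZ; hi=ok&(C[...,2]>.122)&(C[...,2]<.142)
    w=C[hi&(np.hypot(C[...,0],C[...,1])<.042)]
    r=cv2.minAreaRect((w[:,:2]*1000).astype(np.float32)); 
    e=np.linalg.svd(w[:,:2]-w[:,:2].mean(0),full_matrices=False)[2][0]; 
    a=np.arctan2(e[1],e[0]); a=(a+np.pi/2)%np.pi-np.pi/2
    print("wing n",len(w),"rect",np.round(r[0]+r[1],1),"nut",round(-a,3),"z",np.median(w[:,2]).round(4))
    b=C[ok&(p.max(-1)<60)&(C[...,2]>.095)&(abs(C[...,1]+.082)<.016)&(abs(C[...,0])<.085)]
    if len(b)>20:
        from scipy.optimize import least_squares
        s=least_squares(lambda c:np.linalg.norm(b-c,axis=1)-.013,b.mean(0)-[0,0,.008],loss="soft_l1",f_scale=.001)
        print("ball n",len(b),s.x.round(4),"q",round(np.arctan2(s.x[0],s.x[2]-.042)+np.deg2rad(40),3))
E
python3 - <<'E'
from rig import *
from h import *
for n in ("top","side"):
    f=np.load(f"pics/{n}0.npz");c=camera_params(n)
    P=cloud(f["d"],c["K"],c["rotation"],c["position"]);measure(P,f["p"],f["d"]>0)
s=sense();print(s["tcp_rot"].round(2),s["joint_pos"])
for k in (0,1):
  for nm,pos,a in (("ball",W([-.062,-.082,.2]),TH+np.pi/2),("ballO",W([.064,-.082,.124]),TH+np.pi/2),("nut0",W([0,0,.13]),TH+1+np.pi/2),("nut1",W([0,0,.13]),TH+np.pi/2)):
    j=inverse_kinematics(pos,down(a+k*np.pi)); print(k,nm,None if j is None else np.round(j,2))
E
```

```text
wing n 224 rect [-0.8  0.6 59.7 13.4] nut -0.874 z 0.1295
ball n 140 [-0.0641 -0.0814  0.1199] q 0.009
wing n 377 rect [ 0.  -1.2 60.8 12.2] nut -0.883 z 0.1288
ball n 409 [-0.0619 -0.0828  0.1193] q 0.023
[[ 0.96  0.27 -0.  ]
 [ 0.27 -0.96  0.  ]
 [-0.   -0.   -1.  ]] [ 1.26612054  0.46937562 -0.04857192  1.53360951  0.02413471  1.14096001
 -0.08224777]
0 ball [ 1.02  0.47 -0.79  1.81  0.39  1.02  1.81]
0 ballO [ 0.8   0.71 -0.73  1.62  0.54  1.02  1.63]
0 nut0 [ 1.04  0.78 -1.18  1.84  0.82  1.11  2.29]
0 nut1 [ 0.81  0.58 -0.76  1.85  0.5   0.91  1.55]
1 ball [ 0.6   0.37 -0.23  1.83  0.1   0.95 -1.08]
1 ballO [ 0.47  0.61 -0.22  1.64  0.16  0.91 -1.22]
1 nut0 [ 0.62  0.5  -0.49  1.86  0.31  0.85 -0.43]
1 nut1 [ 0.49  0.48 -0.32  1.87  0.2   0.82 -1.34]
```

All measurements match the given sizes (wing 60 x 12-13 mm, ball at its expected height, nut ≈ -0.88). Next is opening the lever.

```bash
cat >> h.py <<'E'
AB=TH-np.pi/2
def carry(rig,q0,q1,n=8):
    for q in np.linspace(q0,q1,n+1)[1:]:
        rig.move_l(W(ball(q)+[0,0,.006]),feed=.1)
    s=rig.sense(); print("t",s["time_s"],"F",s["wrist_force"].round(1),"gap",round(s["finger_gap"],4))
def look(rig,name,tag):
    p,d=rig.camera(name);c=rig.camera_params(name);cv2.imwrite(f"pics/{tag}.png",p[:,:,::-1])
    measure(cloud(d,c["K"],c["rotation"],c["position"]),p,d>0)
E
python3 - <<'E'
import rig; from rig import *
from h import *
b=ball(.016)+[0,0,.006]
command_gripper(.05,20)
movep(W(b+[0,0,.08]),down(AB))
move_l(W(b),feed=.1)
command_gripper(0,25); print(sense()["finger_gap"],sense()["wrist_force"].round(1))
carry(rig,.016,1.38)
look(rig,"side","s1")
E
```

```text
0.023951561058332134 [-0.9 -0.7  3.3]
t 6.175 F [ 3.2 -4.1  2.1] gap 0.0239
wing n 438 rect [ 0.2 -1.1 59.6 11.9] nut -0.886 z 0.1324
ball n 5664 [ 0.0218 -0.0828  0.3212] q 0.776
```

View pics/s1.png

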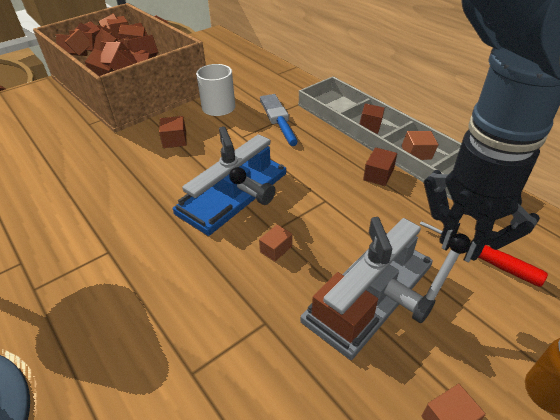

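The lever is over at the heel end, with the ball held at (460,242), and the nut has risen 4 mm. Next I turn the nut.

```bash
python3 - <<'E'
import rig; from rig import *
from h import *
command_gripper(.05)
move_l(W(ball(1.38)+[0,0,.08]),feed=.2)
a=AB+.88; command_gripper(.045)
movep(W([0,0,.2]),down(a))
move_l(W([0,0,.126]),feed=.1)
command_gripper(0,60); print(sense()["finger_gap"],sense()["wrist_force"].round(1))
for f in np.linspace(a,AB-.02,7)[1:]: move_l(W([0,0,.126]),down(f),feed=.1)
s=sense();print(s["time_s"],s["finger_gap"],s["wrist_force"].round(1),s["ft_torque"].round(2),s["tcp_rot"].round(3))
command_gripper(.045); move_l(W([0,0,.22]),feed=.15)
look(rig,"side","s2")
E
```

```text
0.018998860884246738 [-0.2 -0.3  6.6]
11.125 0.019156951707730064 [-0.3 -0.2  4.4] [-0.05  0.16 -0.05] [[ 0.99   0.143  0.002]
 [ 0.143 -0.99  -0.001]
 [ 0.002  0.001 -1.   ]]
wing n 438 rect [ 0.  -1.9 12.3 59.9] nut 0.041 z 0.1324
ball n 371 [ 0.0578 -0.083   0.125 ] q 1.306
```

View pics/s2.png

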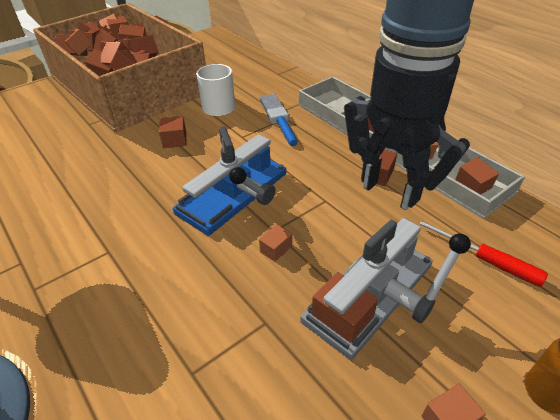

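Wings are in line (0.04) and the lever is at 1.31. Next is closing the lever.

```bash
python3 - <<'E'
import rig; from rig import *
from h import *
b=ball(1.32)+[0,0,.006]
command_gripper(.05,25)
movep(W(b+[0,0,.09]),down(AB))
move_l(W(b),feed=.1)
command_gripper(0,25); print(sense()["finger_gap"],sense()["wrist_force"].round(1))
carry(rig,1.32,0.0)
command_gripper(.05)
move_l(W(ball(0)+[0,0,.1]),feed=.15)
movep(W([-.03,-.2,.3]),down(AB))
look(rig,"side","s3"); look(rig,"top","t3"); print(sense()["time_s"])
E
```

```text
0.023929651518647115 [ 0.5 -0.4  2.4]
t 16.9583 F [ 1.  -5.4 -1.8] gap 0.0242
wing n 380 rect [ 1.3 -2.2 12.6 61.1] nut 0.042 z 0.1289
ball n 411 [-0.06   -0.0828  0.1208] q 0.047
wing n 216 rect [-1.1  0.3 13.  59.9] nut 0.035 z 0.1295
ball n 141 [-0.062  -0.0816  0.1214] q 0.035
18.8417
```

View pics/s3.png

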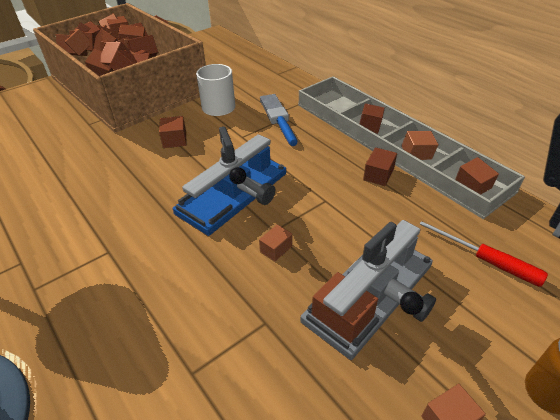

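The lever is closed (0.04, ball at (411,303)), the wings are in line with the strap at (380,243), and the arm is clear.

```bash
python3 -c "
from rig import *
print(finish_job())"
```

```text
the job is handed in; nothing more can be done
None
```

The job is handed in: the block clamp's lever was opened, its nut turned in line with the strap (about 0.04 rad) and the lever closed again (about 0.04 rad), at about 19 s with the arm clear; the verdict was not reported back.

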